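# Put the blue tape roll on its stand

## Task

Put the blue roll of tape away on the tape stand: pick it up, slide it over the upright steel post and let it go lying flat on the wooden foot. Leave the orange and the green roll where they are.

Things in the scene. Friction and masses are not known exactly. Their poses are not given: they have to be found in the camera images.
- blue_roll_centre (a point): The blue tape roll: a rigid ring 60 mm across and 30 mm tall with a cardboard core whose open bore is 36 mm wide, about 60 g, loose, lying flat on the desk at the start. Point: centre of its bore, half-way up (15 mm above its underside); z along the bore axis, up. It can be gripped across its outside from above in any direction.
- post_foot (a point): Tape stand, fixed: round dark wooden foot 84 mm across, 14 mm high, with an upright bare steel post in the middle, 16 mm thick, domed tip 47.5 mm above the foot (61.5 mm above the desk). A brass collar 24 mm across, 2 mm high, round the post fits inside a roll's bore. Point: on the post's axis at the top face of the foot; z up. A roll fully down has its centre 15 mm above this point.
- orange_roll_centre (a point): The orange tape roll, same size as the blue one (60 mm across, 30 mm tall), loose, lying flat on the desk at the start. Point: centre of its bore, half-way up (15 mm above its underside); z along the bore axis, up. Not wanted; leave it where it lies.
- green_roll_centre (a point): The green tape roll, same size as the blue one (60 mm across, 30 mm tall), loose, lying flat on the desk at the start. Point: centre of its bore, half-way up (15 mm above its underside); z along the bore axis, up. Not wanted; leave it where it lies.
Things that resemble listed ones, but are neither listed nor needed, are in the scene too. There is more than one size of the part that bears blue_roll_centre; the job needs the middle-sized.

How it is judged:
At the end, for the whole second after the job is handed in: The blue roll is round the post (its centre within 15 mm of the post's axis), fully down on the wooden foot (centre 10 to 20 mm above the foot's top face) and flat (within 10 degrees) (horizontal distance between blue_roll_centre and post_foot below 0.015 m and z of blue_roll_centre in the frame of post_foot between 0.01 and 0.02 m and angle between blue_roll_centre's own z axis and vertical below 0.17 rad); the robot touches nothing.
It fails at once if the orange roll is moved by more than 25 mm (distance of orange_roll_centre from where it was at the start of the episode above 0.025 m).
It fails at once if the green roll is moved by more than 25 mm (distance of green_roll_centre from where it was at the start of the episode above 0.025 m).
It also fails if it takes over 38 s, if anything falls off the work surface, if the arm or the gripper's body presses on something with over 40 N, if the wrist force passes 120 N, or if a joint passes its speed limit or range.

## Robot

A 6-joint arm with a two-finger parallel gripper is mounted at the origin on a cart in front of the work surface, level with it; the furniture and walls round the work are solid. World frame = base frame: x ahead of the robot, y to its left, z up, the work surface at z = 0. Lengths are in m, angles in rad, forces in N, time in s.
With the tool pointing down it reaches from about 0.3 to 0.85 m from the base axis. Payload 4.2 kg.
Tool frame: the origin (TCP) lies at the centre of the arm's flange, where the gripper is bolted on; the fingertips stand 191 mm ahead of it and the grasp point (between the pads) lies 172 mm ahead of it; z points along the fingers, y is the line along which they close (so a half turn about z gives the same grasp; the last joint's range is limited). The gripper opens to 91 mm and grips with 3 to 60 N. Pads are 32 mm wide; open, the fingers measure 118 mm over their backs; the gripper's body (76 mm by 178 mm) begins 60 mm behind the grasp point.
Start: joints at [-1.199, 0.32, 1.565, -0, 1.257, -0.02], TCP at [0.22, -0.531, 0.405] pointing down, gripper open.
Joint ranges: [-3.11, 3.11], [-0.84, 2.01], [0.21, 2.61], [-1.34, 4.49], [0.05, 2.63], [-2.56, 2.56]. Speed limits (rad/s): [2.57, 2.57, 3.14, 3.14, 3.14, 3.14].

## Interface

Orientations are given as a rotation vector (axis times angle).
In Python, from rig import * gives the robot as it stands.
- The arm moves only by the shell command python3 -m handwheel 'ROWS' [OPENING]. ROWS is JSON, a list that holds one entry, the list of rows, each a list of 4 numbers: the shift along the world's x, y, z in cm, then the turn about the world's z in rad. In form: [[[dx, dy, dz, twist], ...]]. A call has 1 to 8 rows; each row shifts and turns the commanded pose from where the row before left it; what a row does not reach is not made up. A row lasts 1/12 s, in which the tool goes at most 41.7 mm and 7.16 degrees, less where a joint would pass 70% of its speed; a pose out of reach is approached as far as the arm can. A call with a gripper value outside its range is refused whole. OPENING is the finger opening in cm, from 0 to 9.12, set as the call begins (- or left out, the last holds). The fingers move at their own pace and stop on an object; the grip force is fixed at half the most. Time passes only in rows, so rows that do not move let the fingers close. It gives the time, the measured TCP pose, the force, the opening and the grip force at its end, in the units of the state.
- get_state(): the state, without advancing time (a new reading comes with each control period).
- get_image(name): name is "scene" or "side" or "wrist"; returns the picture (400x640x3 uint8, red, green, blue); there is no depth.
- camera_params(name): a dict with "fovy" (degrees; the focal length in pixels is half the picture's height over the tangent of half this angle, whatever the lens; pixels are square), "cx", "cy" (the principal point, pixels), "world_to_cam" (4x4, takes a point from world to camera coordinates); the wrist camera has in their place "T_tool_cam" (4x4, takes a point from camera to tool coordinates, whose origin is the TCP and whose axes are the flange's). Camera axes: x right, y down, z forward; pixel columns grow to the right and rows downward; lengths in m; the calibration is good to about 2 mm. A picture is of the moment at which its call begins: read the wrist's pose just before it. camera_params takes no time and is no camera call.
- hand_in(): hands the job in; it is judged then, once.
Trained networks look in the newest picture that a camera, given by its name, has taken for a name from the list of things; names that differ only in an ending like _2 or _b are one class to them, and where a whole thing is asked for, a point or a joint stands for the part that bears it (a point fixed in the world has none). Each returns a list of dicts, best first, with "confidence" (0 to 1); they miss things now and then, are a little off and sometimes report something else, mostly with a low value. They report only what shows in the picture. A call takes as long as a camera call. They do not tell look-alikes from the thing itself.
- regions_of(camera, query): "mask" (400x640 bool, what is visible of it) and "location" ([column, row] in pixels, amid what is visible of it).
- landmark_of(camera, query): "location" ([column, row] in pixels: a listed point, or the origin of a listed thing).
The state is a dict: "time": time; "joints": joint angles; "dq": joint speeds; "tau": joint torques, N m; "ee_pos": TCP position; "eef_rot": TCP orientation; "wrist_force": force on the tool from outside, world axes, zero at the start; "torque": the same for the moment, N m; "grip_width": finger opening in m; "gripper_force": force on a finger pad.
Only numpy, scipy, OpenCV 4.12 (cv2) and the standard library are available. Lean on these libraries where they do the work, as an engineer would, in place of code of your own. Each camera call takes 0.05 s, during which the arm holds its last target. There are 200 camera calls.

## Working session

There is one attempt and no reset: what is moved stays moved. The work goes in short steps, Python scripts to look and compute and a shell command to move; the robot and the scene stay as the last step left them, time stands still between calls to the robot, and variables do not carry over. Pictures are saved under pics/ and viewed, at most 10 in all, crops included, and the job is handed in when it is done.

```bash
mkdir -p pics; cat > h.py <<'E'
from rig import *
import numpy as np, cv2
from scipy.spatial.transform import Rotation as R
def ray(cam,uv,st=None):
    p=camera_params(cam); f=200/np.tan(np.radians(p["fovy"])/2)
    d=np.array([(uv[0]-p["cx"])/f,(uv[1]-p["cy"])/f,1.])
    if cam=="wrist":
        T=np.eye(4);T[:3,:3]=R.from_rotvec(st["eef_rot"]).as_matrix();T[:3,3]=st["ee_pos"]
        M=T@np.array(p["T_tool_cam"])
    else: M=np.linalg.inv(np.array(p["world_to_cam"]))
    return M[:3,3],M[:3,:3]@d
def at(cam,uv,z,st=None):
    o,d=ray(cam,uv,st); return (o+d*(z-o[2])/d[2]).round(4)
E
cat > look.py <<'E'
from h import *
ims=[]
for c in ["scene","side"]:
    im=get_image(c); cv2.imwrite(f"pics/{c}0.png",im[:,:,::-1])
    for q,z in [("blue_roll_centre",.015),("orange_roll_centre",.015),("green_roll_centre",.015),("post_foot",.014)]:
        for r in landmark_of(c,q): print(c,q,round(r["confidence"],2),np.round(r["location"]),at(c,r["location"],z))
    if 1:
        for r in regions_of(c,"blue_roll_centre"): print(c,"reg",round(r["confidence"],2),np.round(r["location"]),cv2.boundingRect(r["mask"].astype(np.uint8)),r["mask"].sum())
E
python3 look.py
```

```text
scene blue_roll_centre 0.75 [377. 239.] [ 0.4266 -0.2971  0.015 ]
scene blue_roll_centre 0.73 [405. 261.] [ 0.3599 -0.3915  0.015 ]
scene blue_roll_centre 0.7 [273. 203.] [0.5009 0.0517 0.015 ]
scene orange_roll_centre 0.73 [311. 222.] [ 0.4426 -0.1053  0.015 ]
scene green_roll_centre 0.79 [361. 214.] [ 0.5403 -0.2039  0.015 ]
scene post_foot 0.61 [244. 197.] [0.5009 0.153  0.014 ]
scene post_foot 0.55 [360. 211.] [ 0.557  -0.1914  0.014 ]
scene reg 0.93 [275. 206.] (258, 196, 30, 24) 593
scene reg 0.86 [378. 240.] (366, 231, 25, 22) 480
scene reg 0.79 [408. 260.] (399, 254, 20, 18) 289
side blue_roll_centre 0.85 [341. 172.] [ 0.4212 -0.313   0.015 ]
side blue_roll_centre 0.69 [361. 158.] [ 0.367  -0.4112  0.015 ]
side blue_roll_centre 0.59 [303. 233.] [0.4865 0.0138 0.015 ]
side orange_roll_centre 0.73 [330. 207.] [ 0.4318 -0.1148  0.015 ]
side green_roll_centre 0.69 [292. 188.] [ 0.5574 -0.1961  0.015 ]
side post_foot 0.78 [281. 269.] [0.5149 0.1543 0.014 ]
side reg 0.7 [344. 172.] (331, 165, 20, 17) 302
side reg 0.47 [360. 159.] (354, 155, 13, 12) 137
```

```bash
python3 - <<'E'
import cv2
a=cv2.imread("pics/scene0.png")[170:290,210:430]; b=cv2.imread("pics/side0.png")[140:300,250:400]
a=cv2.resize(a,None,fx=3.6,fy=3.6,interpolation=cv2.INTER_CUBIC); cv2.imwrite("pics/a.png",a)
b=cv2.resize(b,None,fx=3.6,fy=3.6,interpolation=cv2.INTER_CUBIC); cv2.imwrite("pics/b.png",b)
E
```

```text
(no output)
```

View pics/a.png

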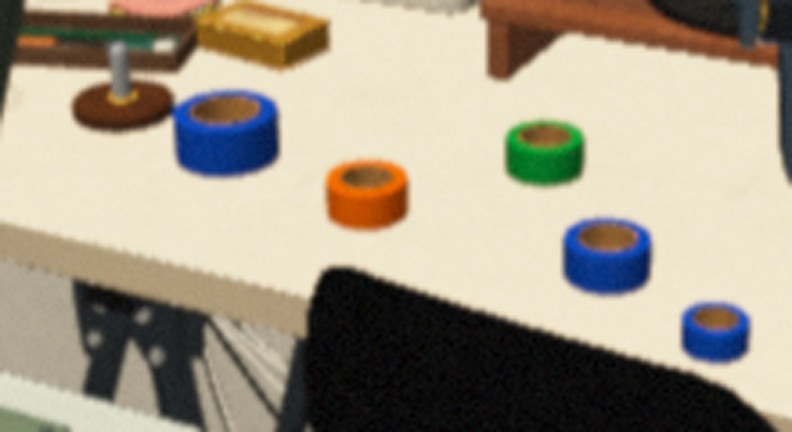

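View pics/b.png

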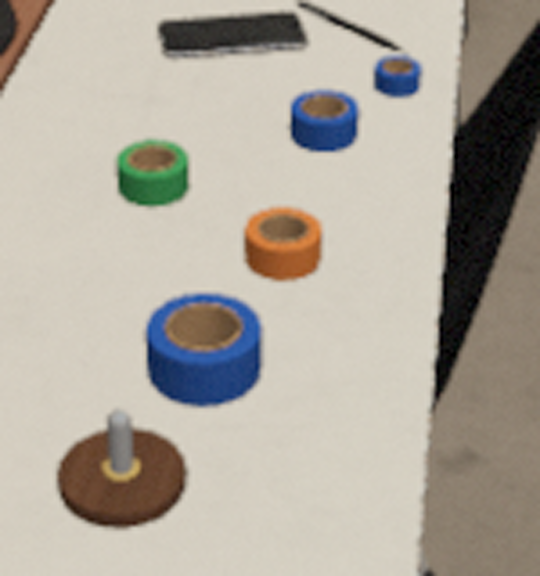

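```bash
python3 - <<'E'
from h import *
for c in ["scene","side","wrist"]:
    p=camera_params(c); print(c,p["fovy"],p["cx"],p["cy"], [k for k in p]); 
    print(np.linalg.inv(p["world_to_cam"])[:3,3] if c!="wrist" else np.round(p["T_tool_cam"],3))
    for X in ([.425,-.3,.015],[.5,.03,.015],[.365,-.4,.015]):
      if c!="wrist":
        q=np.array(p["world_to_cam"])@[*X,1]; f=200/np.tan(np.radians(p["fovy"])/2); print("px for 60mm",.06*f/q[2])
E
```

```text
scene 42.08470845170976 320.48485118102445 201.15926319686096 ['fovy', 'cx', 'cy', 'world_to_cam']
[-0.61441286 -0.71270259  0.61278529]
px for 60mm 24.817114028515046
px for 60mm 21.335850150641473
px for 60mm 26.778026666585916
side 46.39819053034571 323.0750272606053 196.87313938876093 ['fovy', 'cx', 'cy', 'world_to_cam']
[0.31004037 0.95025194 0.75109201]
px for 60mm 19.274483162865447
px for 60mm 23.578783977505196
px for 60mm 18.313491115587794
wrist 61.56576166879772 323.20519421208655 201.66894686410456 ['fovy', 'cx', 'cy', 'T_tool_cam']
[[-0.001 -0.971 -0.239  0.067]
 [ 1.    -0.001  0.    -0.   ]
 [-0.    -0.239  0.971  0.019]
 [ 0.     0.     0.     1.   ]]
```

Three blue rolls. In scene: (275,206), 30 px wide, about 84 mm; (378,240), 25 px, about 60 mm; (408,260), 19 px, about 44 mm. The crops show the same order of sizes. The middle one at (378,240) in scene, (344,172) in side, matches 60 mm and lies near (0.424,-0.305). The post is near (0.51,0.154), beside the big roll.

```bash
python3 -c "
from h import *
s=get_state();print(s['time'],R.from_rotvec(s['eef_rot']).as_matrix().round(2).tolist(),s['grip_width'])"
python3 -m handwheel '[[[2.6,2.8,0,0],[2.6,2.8,0,0],[2.6,2.8,0,0],[2.6,2.8,0,0],[2.6,2.8,0,0],[2.6,2.8,0,0],[2.6,2.8,0,0],[2.2,3.0,0,0]]]' 9
```

```text
0.6 [[0.92, 0.38, 0.0], [0.38, -0.92, -0.0], [-0.0, 0.0, -1.0]] 0.09111531570773702
time: 1.27
ee_pos: [0.4249, -0.304, 0.405]
eef_rot: [3.081, 0.611, 0.001]
wrist_force: [0.4, -0.3, -1.0]
grip_width: 0.09
gripper_force: 0.0
```

```bash
python3 -m handwheel '[[[0,0,0,0.12],[0,0,0,0.12],[0,0,0,0.12],[0,0,0,0.12],[0,0,0,0.12],[0,0,0,0.12],[0,0,0,0.12],[0,0,0,0.12]]]'
python3 -m handwheel '[[[0,0,-3,0.12],[0,0,-3,0.1],[0,0,-3,0],[0,0,0,0]]]'
cat > w.py <<'E'
from h import *
import sys
s=get_state(); im=get_image("wrist"); cv2.imwrite(f"pics/{sys.argv[1]}.png",im[:,:,::-1])
print(s['time'],np.round(s['joints'],2),s['ee_pos'],s['grip_width'],R.from_rotvec(s['eef_rot']).as_matrix().round(3)[:,:2].tolist())
for q,z in [a.split(":") for a in sys.argv[2:]]:
    for r in landmark_of("wrist",q): print(q,round(r["confidence"],2),np.round(r["location"]),at("wrist",r["location"],float(z),s))
    for r in regions_of("wrist",q): print("reg",round(r["confidence"],2),np.round(r["location"]),cv2.boundingRect(r["mask"].astype(np.uint8)))
E
python3 w.py w1 blue_roll_centre:.015
```

```text
time: 1.93
ee_pos: [0.4236, -0.3054, 0.4048]
eef_rot: [2.445, 1.973, 0.0]
wrist_force: [-1.1, 0.6, -0.6]
grip_width: 0.0897
gripper_force: 0.0
time: 2.27
ee_pos: [0.422, -0.3042, 0.3098]
eef_rot: [-2.213, -2.215, 0.002]
wrist_force: [-0.7, 0.6, -0.4]
grip_width: 0.0899
gripper_force: 0.0
2.2667 [-0.65  0.32  1.83  0.    1.01 -0.65] [ 0.42196962 -0.30422449  0.30982033] 0.08985668306772053 [[-0.001, 1.0], [1.0, 0.001], [0.007, -0.009]]
blue_roll_centre 0.85 [330. 202.] [ 0.4252 -0.3031  0.015 ]
blue_roll_centre 0.79 [265. 298.] [ 0.3668 -0.3937  0.015 ]
reg 0.86 [332. 214.] (293, 163, 74, 77)
reg 0.63 [264. 305.] (241, 288, 49, 39)
```

View pics/w1.png

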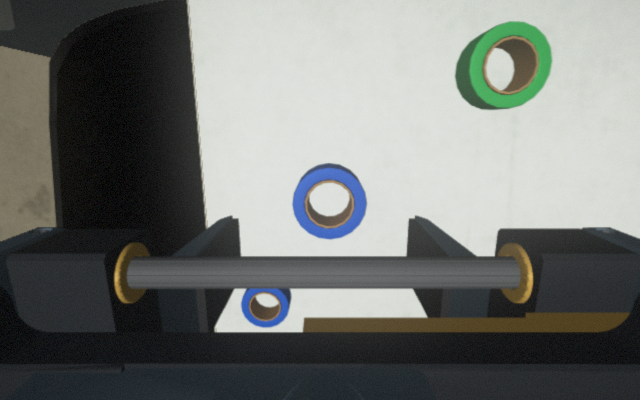

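```bash
python3 -m handwheel '[[[0.3,0.1,-2.5,0],[0,0,-2.5,0],[0,0,-2.5,0],[0,0,-2,0],[0,0,-1.2,0],[0,0,-0.6,0],[0,0,0,0],[0,0,0,0]]]'
python3 -m handwheel '[[[0,0,0,0],[0,0,0,0],[0,0,0,0],[0,0,0,0],[0,0,0,0],[0,0,0,0]]]' 4.5
```

```text
time: 3.08
ee_pos: [0.4273, -0.305, 0.2032]
eef_rot: [2.218, 2.22, 0.001]
wrist_force: [0.4, 0.8, 0.2]
grip_width: 0.0899
gripper_force: 0.0
time: 3.58
ee_pos: [0.4265, -0.3044, 0.2021]
eef_rot: [2.22, 2.222, 0.0]
wrist_force: [-0.3, -0.4, 2.2]
grip_width: 0.0585
gripper_force: 30.0
```

```bash
python3 -m handwheel '[[[0,0,1,0],[0,0,2.5,0],[0,0,3,0],[0,0,3,0],[0.2,1,2.5,0],[0.6,3,0,0],[0.6,3,0,0],[0.6,3,0,0]]]'
python3 -m handwheel '[[[0.6,3.3,0,0],[0.6,3.3,0,0],[0.6,3.3,0,0],[0.6,3.3,0,0],[0.6,3.3,0,0],[0.6,3.3,0,0],[0.6,3.3,0,0],[0.6,3,0,0]]]'
python3 -m handwheel '[[[0.3,2.3,0,0],[0,0,0,0],[0,0,0,0],[0,0,0,0]]]'
python3 w.py w2 post_foot:.014
```

```text
time: 4.25
ee_pos: [0.4464, -0.2035, 0.323]
eef_rot: [2.221, 2.22, 0.001]
wrist_force: [-0.1, 0.2, -0.3]
grip_width: 0.0586
gripper_force: 30.0
time: 4.92
ee_pos: [0.4944, 0.0585, 0.3224]
eef_rot: [2.22, 2.223, 0.001]
wrist_force: [-0.3, -0.3, 0.3]
grip_width: 0.0578
gripper_force: 30.0
time: 5.25
ee_pos: [0.4973, 0.0793, 0.322]
eef_rot: [2.22, 2.223, -0.001]
wrist_force: [-0.1, 0.7, -1.3]
grip_width: 0.0583
gripper_force: 30.0
5.25 [ 0.14  0.28  1.85 -0.    1.01  0.13] [0.49729631 0.07926322 0.32198634] 0.05829916146400399 [[-0.001, 1.0], [1.0, 0.001], [-0.0, -0.0]]
post_foot 0.56 [335. 108.] [0.5074 0.155  0.014 ]
reg 0.7 [335. 103.] (286, 53, 100, 104)
```

View pics/w2.png

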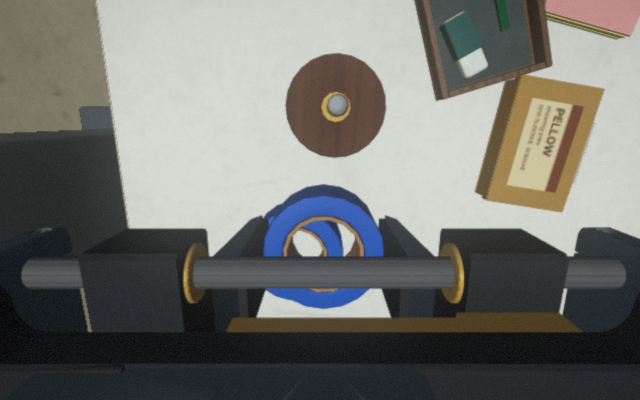

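Post foot seen at (336,105) with the domed tip at (338,104). The held roll's top face is centred near (324,246). The tray and the box stand clear of the post.

```bash
python3 - <<'E'
from h import *
s=get_state()
r=regions_of("wrist","blue_roll_centre")
for q in r: print(q["confidence"],q["location"],cv2.boundingRect(q["mask"].astype(np.uint8)))
print("held", at("wrist",(324,246),.15,s), "bore", at("wrist",(324,249),.15,s))
print("foot",at("wrist",(336,105),.014,s),"collar",at("wrist",(336.5,107),.016,s),"tip",at("wrist",(338,104),.06,s))
E
```

```text
0.72 [326.5, 232.9] (266, 205, 78, 90)
0.6 [322.7, 219.4] (264, 184, 120, 124)
held [0.4979 0.0862 0.15  ] bore [0.4979 0.0846 0.15  ]
foot [0.5083 0.157  0.014 ] collar [0.5087 0.1553 0.016 ] tip [0.508  0.1559 0.06  ]
```

```bash
python3 -m handwheel '[[[0.5,2.5,0,0],[0.5,2.9,0,0],[0.1,2.0,0,0],[0,0,-2,0],[0,0,-1.5,0],[0,0,0,0],[0,0,0,0]]]'
python3 - <<'E'
from h import *
s=get_state(); print(s['ee_pos'])
o=[]
for c,(x,y) in {"scene":(244,190),"side":(281,258)}.items():
    im=get_image(c)[y-50:y+40,x-40:x+40,::-1]; o.append(cv2.resize(im,None,fx=5,fy=5,interpolation=cv2.INTER_CUBIC))
cv2.imwrite("pics/c.png",np.hstack(o))
E
```

```text
time: 6.03
ee_pos: [0.5085, 0.153, 0.2864]
eef_rot: [-2.221, -2.221, 0.003]
wrist_force: [0.8, 0.8, 1.5]
grip_width: 0.0581
gripper_force: 30.0
[0.50846424 0.15298096 0.2863512 ]
```

View pics/c.png

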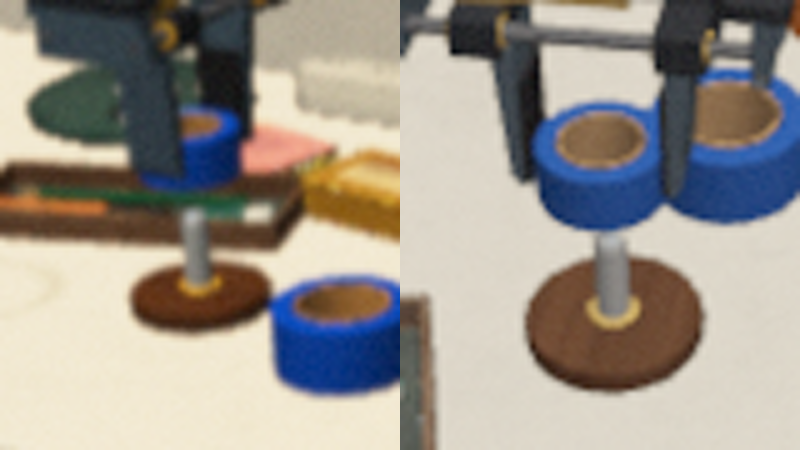

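The roll hangs over the post in both views: bore at column 600 against the post at 610 in the enlarged side view. That is within about 3 mm, so I'm lowering it.

```bash
python3 -m handwheel '[[[0,0,-1.2,0],[0,0,-1.2,0],[0,0,-1.2,0],[0,0,0,0],[0,0,0,0]]]'
python3 -m handwheel '[[[0,0,-1,0],[0,0,-1,0],[0,0,-0.7,0],[0,0,-0.4,0],[0,0,0,0],[0,0,0,0]]]'
```

```text
time: 6.55
ee_pos: [0.5088, 0.1533, 0.2514]
eef_rot: [2.221, 2.222, 0.001]
wrist_force: [0.7, 0.2, -0.6]
grip_width: 0.0582
gripper_force: 30.0
time: 7.05
ee_pos: [0.5086, 0.1536, 0.2194]
eef_rot: [-2.22, -2.222, 0.001]
wrist_force: [0.7, 0.1, -0.4]
grip_width: 0.0583
gripper_force: 30.0
```

Underside about 3 mm above the foot with no contact force. Now release and retreat.

```bash
python3 -m handwheel '[[[0,0,-0.2,0],[0,0,0,0]]]'
python3 -m handwheel '[[[0,0,0,0],[0,0,0,0],[0,0,0,0],[0,0,0,0],[0,0,0,0],[0,0,0,0]]]' 8.6
python3 -m handwheel '[[[0,0,1.5,0],[0,0,2.5,0],[0,0,3,0],[0,0,3,0],[0,-2.5,2,0],[0,-2.5,0,0],[0,-2,0,0],[0,0,0,0]]]'
python3 w.py w3 blue_roll_centre:.029
python3 - <<'E'
from h import *
o=[]
for c,(x,y) in {"scene":(244,190),"side":(281,258)}.items():
    im=get_image(c)[y-50:y+40,x-40:x+40,::-1]; o.append(cv2.resize(im,None,fx=5,fy=5,interpolation=cv2.INTER_CUBIC))
cv2.imwrite("pics/d.png",np.hstack(o))
E
```

```text
time: 7.22
ee_pos: [0.5086, 0.1536, 0.2178]
eef_rot: [2.22, 2.222, 0.0]
wrist_force: [0.1, 0.0, 0.3]
grip_width: 0.0581
gripper_force: 30.0
time: 7.72
ee_pos: [0.5086, 0.1536, 0.2178]
eef_rot: [2.22, 2.223, 0.0]
wrist_force: [0.3, 0.3, -0.4]
grip_width: 0.0859
gripper_force: 0.0
time: 8.38
ee_pos: [0.5083, 0.0811, 0.3384]
eef_rot: [2.222, 2.219, -0.001]
wrist_force: [0.0, 0.5, -0.8]
grip_width: 0.0857
gripper_force: 0.0
8.3833 [ 0.14  0.28  1.8  -0.    1.06  0.14] [0.50826625 0.08112687 0.338351  ] 0.08570759497311511 [[0.002, 1.0], [1.0, -0.002], [-0.001, 0.001]]
reg 0.82 [324.  84.] (287, 68, 75, 78)
reg 0.81 [287. 224.] (243, 198, 87, 94)
```

View pics/d.png

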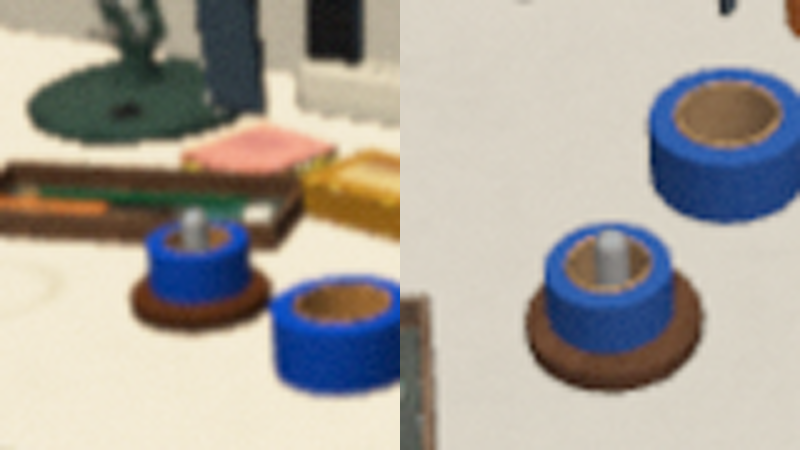

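The roll lies flat on the foot with the post through its bore in both views, and the gripper is clear.

```bash
python3 -c "
from rig import *
print(hand_in())"
```

```text
the job is handed in; nothing more can be done
None
```

The middle-sized blue roll is flat on the tape stand's foot with the post through its bore, the arm never came near the orange and green rolls, and I handed the job in just after 8.4 s on the robot's clock; the hand-in returned no verdict.

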